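Turn the enamelling stand to its marker and swing in the hand rest

ROBOT

A 6-joint arm with a two-finger parallel gripper is mounted at the origin on the work surface. World frame = base frame: x ahead of the robot, y to its left, z up, the work surface at z = 0. Lengths are in m, angles in rad, forces in N, time in s.
With the tool pointing down it reaches from about 0.35 to 0.925 m from the base axis. Payload 6.4 kg.
Tool frame: the origin (TCP) lies at the very end of the fingers, on their centre line; the grasp point (between the pads) lies 19 mm behind it; z points along the fingers, y is the line along which they close (so a half turn about z gives the same grasp; the last joint's range is limited). The gripper opens to 85 mm and grips with 20 to 120 N. Pads are 22 mm wide; open, the fingers measure 114 mm over their backs; the gripper's body (76 mm by 85 mm) begins 54 mm behind the grasp point. The pads swing forward as they close: fully open they stand 13 mm farther back than shut.
Start: joints at [-1.291, 0.245, 1.558, -0, 1.339, -0.174], TCP at [0.285, -0.584, 0.231] pointing down, gripper open.
Joint ranges: [-3.13, 3.13], [-1.02, 2.26], [0.13, 2.54], [-0.95, 4.09], [0.21, 2.88], [-2.74, 2.74]. Speed limits (rad/s): [2.57, 2.57, 3.14, 3.14, 3.14, 3.14].

INTERFACE

Orientations are given as [roll, pitch, yaw] about the fixed x, y, z axes, in that order (R = Rz(yaw) Ry(pitch) Rx(roll)).
In Python, from cell import * gives the robot as it stands. The module is installed in compiled form; this text tells all that it offers. Calls block until the motion is done:
- move_ptp(position, orientation): joint-space move of the TCP to a pose.
- servo_line(position, v=0.15, ori=None): straight line of the TCP; ori=None keeps the orientation; v is the mean speed in m/s.
- move_joints(angles): joint-space move.
- gripper_to(opening): finger opening in m; the grip force is fixed at half the most; returns when the fingers have stopped.
- sleep(seconds).
- solve_ik(position, orientation): joint angles nearest the present ones, or None.
- get_state(): the state.
- capture(name): name is "scene" or "top" or "wrist"; returns a dict with "frame" (384x512x3 uint8, red, green, blue), "camera_matrix" (3x3 intrinsics, pixels), "world_to_cam" (4x4, takes a point from world to camera coordinates). Camera axes: x right, y up, looking along -z (the intrinsics and any distortion apply to the point x, -y, -z); pixel columns grow to the right and rows downward; lengths in m; the calibration is good to about 2 mm. A picture is of the moment at which its call begins. There is no depth.
A pose or a line that the arm cannot do raises PlanningError and nothing moves.
- finish_job(): hands the job in; it is judged then, once.
Trained networks look in a picture, given as the dict that the camera call returned (one of the last four; its "shot" number tells which), for a name from the list of things; names that differ only in an ending like _2 or _b are one class to them, and where a whole thing is asked for, a point or a joint stands for the part that bears it (a point fixed in the world has none). Each returns a list of dicts, best first, with "confidence" (0 to 1); they miss things now and then, are a little off and sometimes report something else, mostly with a low value. They report only what shows in the picture. A call takes as long as a camera call. They do not tell look-alikes from the thing itself.
- spot_in(picture, thing): "xyz" ([x, y, z] in m, in world coordinates, good to about 4 mm: the middle of the surface that is visible of it).
- masks_of(picture, thing): "pixels" (384x512 bool, what is visible of it).
- place_of(picture, thing): "xyz" ([x, y, z] in m, in world coordinates, good to about 4 mm: a listed point, or the origin of a listed thing).
The state is a dict: "clock": time; "joints": joint angles; "dq": joint speeds; "joint_torque": joint torques, N m; "eef_pos": TCP position; "eef_rot": TCP orientation; "contact_force": force on the tool from outside, world axes, zero at the start; "moment": the same for the moment, N m; "gripper_width": finger opening in m; "gripper_force": force on a finger pad.
Only numpy, scipy, OpenCV 4.12 (cv2) and the standard library are available. Lean on these libraries where they do the work, as an engineer would, in place of code of your own. Each camera call takes 0.05 s, during which the arm holds its last target. There are 200 camera calls.

TASK

Get the freshly enamelled bowl ready for painting: push the turntable round by its arms until the arm with the red ball end points straight at the yellow-headed marker post, and then push the wooden hand rest round until it is fully home against its brass stop pin. Push gently, and leave the turntable pointing at the yellow marker. Never touch the wet bowl, keep it standing in the middle of the turntable, and leave the other things on the bench where they are.

Things in the scene. Friction and masses are not known exactly. Their poses are not given: they have to be found in the camera images.
- turntable: plywood disc 116 mm across, top 62 mm above the bench, with four arms at right angles; turns both ways without limit about a fixed vertical axis, cannot be lifted. Origin on the axis, 55 mm above the bench; x (level) runs out along the arm with red stripe and red ball end, z up; the other arms (y, -x, -y) have black ends. 1 to 1.5 N at an arm's end turns it; friction stops it at once. Push under 30 N
- red_end (a point): centre of the red ball (24 mm diameter) at the end of the red-striped arm, 125 mm from the turntable's axis, 54 mm above the bench. Each arm is a bar 14 mm wide, from 46 to 62 mm above the bench, from the disc's edge to its ball, all four alike. Beneath the arms, beyond 62 mm from the axis, is free space down to the bench
- bowl: open blue bowl, wet with enamel, 74 mm across the rim, 40 mm high, standing loose on the middle of the turntable and carried round by it; rim 102 mm above the bench; origin at the centre of its underside. Not to be touched
- marker_yellow: fixed marker post with a yellow ball head (30 mm diameter, centre 45 mm above the bench) on a thin rod and a round foot 40 mm across; about 160 to 205 mm from the turntable's axis; origin at the centre of its underside. The red-ended arm must point at this one
- marker_white: the same kind of fixed post with a white ball head, not the target
- marker_green: the same kind of fixed post with a green ball head, not the target
- rest_swing (a joint): angle of the swinging wooden hand rest about its upright pivot, rad: 0 is fully out, it grows counter-clockwise seen from above, 1.4 is fully home, the bar against the brass stop pin (a hard stop). Friction holds it where it is left; 1 to 1.5 N at 90 mm from the pivot moves it
- rest_bar: the hand rest's level wooden bar, 26 mm wide, from 59 to 77 mm above the bench and from 10 to 130 mm from its pivot; it swings but cannot be lifted. Origin on the vertical pivot axis, 68 mm above the bench; x runs out along the bar, y to its left, the way it swings home, z up. Beyond 46 mm from the pivot the space below is free. Push under 30 N
- rest_base: the hand rest's fixed foot, a dark steel disc 92 mm across, 12 mm thick, with the pivot post and, 36 mm from the pivot, an upright brass stop pin (8 mm thick, top 78 mm above the bench). Origin at the centre of its underside; x points where the bar points at joint value 0
- ring_clamp: bystander, loose: spindle-shaped wooden ring clamp lying flat, 115 mm long, 33 mm thick; origin under its middle
- enamel_jar: bystander, loose: small jar with orange cap, 44 mm diameter, 50 mm tall; origin at the centre of its underside
- burnisher: bystander, loose: burnisher lying flat, white handle 100 mm long and 20 mm thick, steel tip 50 mm; origin at the underside where handle meets steel
- file: bystander, loose: round file lying flat, wooden handle 110 mm long and 26 mm thick, blade 100 mm; origin at the underside where handle meets blade
- hammer: bystander, loose: hammer lying flat, 210 mm long; origin under its middle
- pencil_mug: bystander, loose: white mug 74 mm across, 85 mm tall, with three pens standing 154 mm high; origin at the centre of its underside
- copper_cup: bystander, loose: copper cup, 70 mm across, 55 mm tall; origin at the centre of its underside
There are look-alikes about, which are no part of the job. What is shaped like the marker_yellow but blue or pink is not meant.

How it is judged:
By the outcome, as a careful person would: the job done as asked, in the order asked, and still so for the second after the job is handed in, with the robot touching nothing.
It also fails if it takes over 72 s, if anything falls off the work surface, if the arm or the gripper's body presses on something with over 40 N, if the wrist force passes 120 N, or if a joint passes its speed limit or range.

## Working session

There is one attempt and no reset: what is moved stays moved. The work goes in short steps, each a Python script; the robot and the scene stay as the last script left them, time stands still between calls to the robot, and variables do not carry over. Pictures are saved under pics/ and viewed, at most 10 in all, crops included, and the job is handed in when it is done.

```bash
mkdir -p pics; cat > h.py <<'E'
from cell import *
import numpy as np, cv2
def save(p,n,crop=None,s=1):
    f=p["frame"][:,:,::-1]
    if crop: f=f[crop[1]:crop[3],crop[0]:crop[2]]
    cv2.imwrite("pics/"+n+".png",cv2.resize(f,None,fx=s,fy=s,interpolation=cv2.INTER_CUBIC))
def pix(p,x):
    c=p["world_to_cam"]@np.append(x,1); q=p["camera_matrix"]@np.array([c[0],-c[1],-c[2]]); return q[:2]/q[2]
def ray(p,uv,z):
    d=np.linalg.inv(p["camera_matrix"])@np.array([uv[0],uv[1],1.]); d=d*[1,-1,-1]
    T=np.linalg.inv(p["world_to_cam"]); o=T[:3,3]; d=T[:3,:3]@d
    return o+d*(z-o[2])/d[2]
E
python3 - <<'E'
from h import *
a=capture("top"); b=capture("scene")
save(a,"top",s=1.5); save(b,"scene",s=1.5)
for p in (a,b):
  print("--")
  for n in "turntable red_end bowl marker_yellow marker_white marker_green rest_swing rest_bar rest_base ring_clamp enamel_jar burnisher file hammer pencil_mug copper_cup".split():
    try: print(n,[(np.round(r["xyz"],3).tolist(),round(r["confidence"],2),pix(p,r["xyz"]).astype(int).tolist()) for r in place_of(p,n)[:4]])
    except Exception as e: print(n,e)
print(get_state()["clock"])
E
```

```text
--
turntable [([0.525, 0.049, 0.055], 0.73, [231, 202])]
red_end [([0.604, -0.047, 0.05], 0.78, [263, 178]), ([0.524, 0.049, 0.054], 0.38, [231, 203])]
bowl [([0.526, 0.052, 0.058], 0.96, [230, 202]), ([0.627, 0.187, -0.004], 0.56, [189, 173]), ([0.526, 0.046, 0.056], 0.16, [232, 202])]
marker_yellow [([0.718, 0.092, 0.005], 0.63, [220, 146]), ([0.78, 0.135, -0.005], 0.63, [208, 129]), ([0.713, 0.164, -0.002], 0.54, [198, 148]), ([0.768, 0.017, 0.002], 0.42, [244, 132])]
marker_white [([0.625, 0.187, -0.002], 0.64, [189, 174]), ([0.346, -0.311, -0.001], 0.53, [347, 266])]
marker_green [([0.482, 0.23, 0.003], 0.67, [173, 218])]
rest_swing it knows: bowl, burnisher, copper_cup, enamel_jar, file, hammer, marker_green, marker_white, marker_yellow, pencil_mug, red_end, rest_bar, rest_base, ring_clamp, turntable
rest_bar [([0.512, -0.241, 0.07], 0.57, [328, 208]), ([0.346, -0.314, 0.0], 0.23, [348, 266])]
rest_base [([0.517, -0.24, 0.002], 0.84, [323, 210])]
ring_clamp [([0.377, -0.104, 0.0], 0.66, [280, 254])]
enamel_jar [([0.689, -0.107, 0.003], 0.45, [282, 157])]
burnisher [([0.342, 0.2
[... 841 characters left out ...]
 file, hammer, marker_green, marker_white, marker_yellow, pencil_mug, red_end, rest_bar, rest_base, ring_clamp, turntable
rest_bar [([0.515, -0.242, 0.069], 0.61, [232, 145])]
rest_base [([0.516, -0.245, 0.002], 0.64, [232, 158])]
ring_clamp [([0.375, -0.107, 0.003], 0.58, [290, 165]), ([0.71, 0.084, 0.001], 0.22, [236, 261])]
enamel_jar [([0.689, -0.099, -0.002], 0.63, [210, 213])]
burnisher [([0.341, 0.283, -0.001], 0.61, [382, 248])]
file [([0.559, -0.495, 0.003], 0.83, [185, 119])]
hammer [([0.428, 0.444, 0.002], 0.96, [402, 310])]
pencil_mug [([0.63, 0.439, -0.003], 0.76, [342, 355])]
copper_cup [([0.347, -0.314, -0.001], 0.88, [262, 126]), ([0.686, -0.101, -0.0], 0.22, [210, 212])]
1.6
```

View pics/top.png

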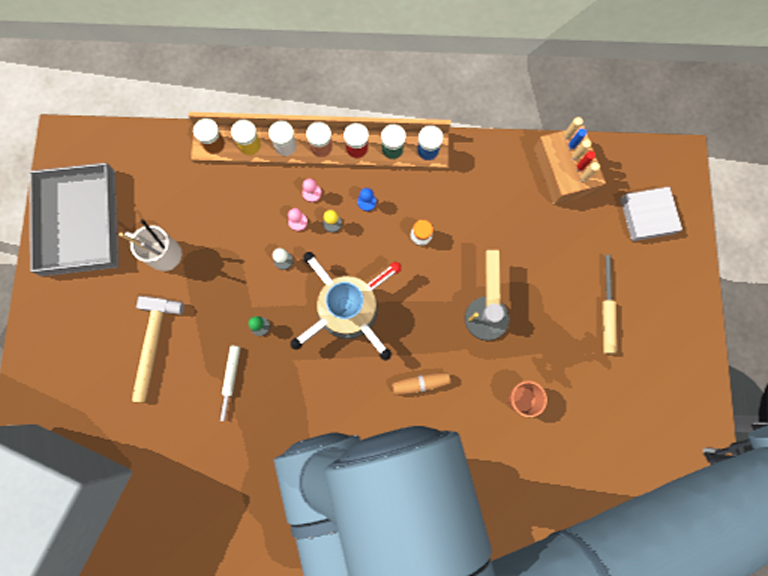

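View pics/scene.png

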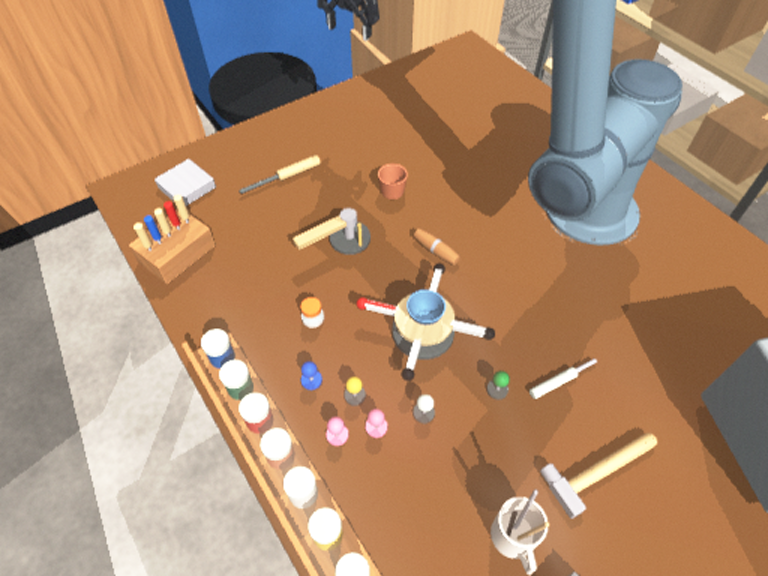

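Candidates for the marker in the top view (viewed px): yellow head (331,217), pinks (297,218) and (311,188), blue (367,198). The only yellow head is at (331,217), world about (0.713, 0.090). The red arm's end is at (396,267). The rest bar points away from the robot, with its brass pin at (472,318), to the left of the pivot. I'll go above and look from close by.

```bash
python3 - <<'E'
from h import *
move_ptp([0.575,0.0,0.40],[np.pi,0,-0.89])
print(get_state()["joints"],get_state()["eef_pos"])
a=capture("wrist"); t=capture("top")
big=np.hstack([cv2.resize(t["frame"][110:250,160:360],None,fx=2,fy=2,interpolation=2)])
w=a["frame"].copy(); h=np.zeros((280+384,512,3),np.uint8); h[:280,:400]=big; h[280:]=w
cv2.imwrite("pics/w1.png",cv2.resize(h[:,:,::-1],None,fx=.9,fy=.9))
for n in "turntable red_end bowl marker_yellow rest_bar rest_base".split():
  print(n,[(np.round(r["xyz"],3).tolist(),round(r["confidence"],2),pix(a,r["xyz"]).astype(int).tolist()) for r in place_of(a,n)[:3]])
def blob(p,lo,hi,z):
    m=cv2.inRange(cv2.cvtColor(p["frame"],cv2.COLOR_RGB2HSV),lo,hi)
    n,_,st,c=cv2.connectedComponentsWithStats(m)
    for i in range(1,n):
        if st[i,4]>15: print("  ",c[i].round(1),st[i,4],ray(p,c[i],z).round(4))
for p in (a,t):
    print("yellow");blob(p,(25,170,140),(33,255,255),.045);print("red");blob(p,(0,200,120),(4,255,255),.054)
print(get_state()["clock"])
E
```

```text
[-1.97970474e-01 -1.73936009e-02  1.54109228e+00 -1.25588652e-04
  1.61838647e+00  2.26349130e+00] [ 5.74985765e-01 -5.30363290e-04  3.99689182e-01]
turntable [([0.526, 0.045, 0.054], 0.64, [259, 182])]
red_end [([0.605, -0.05, 0.058], 0.87, [258, 112])]
bowl [([0.527, 0.05, 0.06], 0.59, [256, 184])]
marker_yellow [([0.762, 0.016, -0.001], 0.95, [168, 83]), ([0.71, 0.091, 0.0], 0.84, [169, 134]), ([0.715, 0.164, -0.0], 0.67, [146, 161])]
rest_bar [([0.51, -0.245, 0.071], 0.78, [386, 50])]
rest_base [([0.347, -0.313, -0.001], 0.38, [457, 86])]
yellow
red
yellow
red
   [390.6 105.7] 55 [ 0.8543 -0.4481  0.054 ]
4.3917
```

View pics/w1.png

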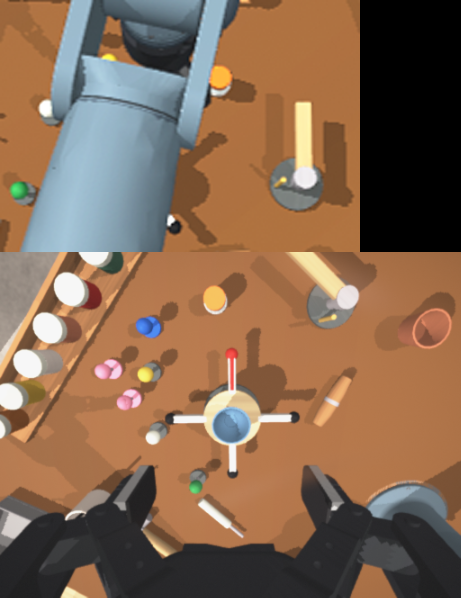

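Wrist view: red end at px (258,112), black ends at about (194,185), (327,183) and (258,247). The yellow head at (164,135) sits between two pinks (119,132), (143,164) and a blue (165,82), so it is the one meant. The rest base is at top right with its brass pin on the left of the bar.

```bash
cat >> h.py <<'E'
def cen(p,uv,fn,z,r=11):
    u,v=map(int,uv); w=p["frame"][v-r:v+r+1,u-r:u+r+1].astype(int); m=fn(w[...,0],w[...,1],w[...,2])
    ys,xs=np.nonzero(m); return ray(p,[u-r+xs.mean(),v-r+ys.mean()],z), len(xs)
YEL=lambda r,g,b:(r>130)&(g>.8*r)&(b<.5*g)
RED=lambda r,g,b:(r>110)&(g<.35*r)&(b<.45*r)
BLK=lambda r,g,b:(r<60)&(g<60)&(b<60)
E
python3 - <<'E'
from h import *
a=capture("wrist")
T=np.linalg.inv(a["world_to_cam"]);print("cam",T[:3,3]-get_state()["eef_pos"],"look",-T[:3,2],"up",T[:3,1])
print("Y",cen(a,(164,135),YEL,.045))
B=[cen(a,q,BLK,.058,7) for q in ((194,185),(327,183),(258,247))]
R=cen(a,(258,110),RED,.058,7);print(R,B)
P=np.array([R[0]]+[b[0] for b in B]); print("axis", (P[0]+P[3])/2,(P[1]+P[2])/2, np.linalg.norm(P-P.mean(0),axis=1))
S=get_state();q0=S["joints"]
c=np.array([.527,.049])
for off in (0,np.pi):
  for az in np.radians([-60,-51,-20,0,12,20]):
    print(off,np.degrees(az),solve_ik([*(c+.1*np.array([np.cos(az),np.sin(az)])),.04],[np.pi,0,az+off]))
E
```

```text
cam [ 0.04816664 -0.05892601  0.14233005] look [-0.18729663  0.23107159 -0.95473865] up [ 0.60062793 -0.74214017 -0.2974459 ]
Y (array([0.71269064, 0.08915826, 0.045     ]), 214)
(array([ 0.60659617, -0.04818289,  0.058     ]), 110) [(array([0.62318424, 0.12577327, 0.058     ]), 47), (array([ 0.42957946, -0.03356687,  0.058     ]), 59), (array([0.44397022, 0.14532001, 0.058     ]), 34)]
axis [0.5252832  0.04856856 0.058     ] [0.52638185 0.0461032  0.058     ] [0.12508638 0.12501912 0.12573745 0.12768056]
0 -59.99999999999999 [-2.61063513e-01  3.29242887e-01  1.84328037e+00 -4.44089210e-16
  9.69069394e-01  2.35693036e+00]
0 -51.0 [-2.40453901e-01  3.53685529e-01  1.81090079e+00 -4.44089210e-16
  9.77006331e-01  2.22046034e+00]
0 -20.0 [-1.58459832e-01  4.13265761e-01  1.72997516e+00 -4.44089210e-16
  9.98351734e-01  1.76140235e+00]
0 0.0 [-1.02018611e-01  4.28351063e-01  1.70905453e+00 -4.44089210e-16
  1.00418706e+00  1.46877772e+00]
0 12.000000000000002 [-6.88332904e-02  4.27940912e-01  1.70962556e+00 -4.44089210e-16
  1.00402618e+00  1.29252353e+00]
0 20.0 [-4.75111644e-02  4.23704336e-01  1.71551669e+00 -4.44089210e-16
  1.00237163e+00  1.17421931e+00]
3.141592653589793 -59.99999999999999 [-0.26106351  0.32924289  1.84328037  0.          0.96906939 -0.78466229]
3.141592653589793 -51.0 [-0.2404539   0.35368553  1.81090079  0.          0.97700633 -0.92113231]
3.141592653589793 -20.0 [-0.15845983  0.41326576  1.72997516  0.          0.99835173 -1.38019031]
3.141592653589793 0.0 [-0.10201861  0.42835106  1.70905453  0.          1.00418706 -1.67281494]
3.141592653589793 12.000000000000002 [-0.06883329  0.42794091  1.70962556  0.          1.00402618 -1.84906913]
3.141592653589793 20.0 [-0.04751116  0.42370434  1.71551669  0.          1.00237163 -1.96737334]
```

```bash
cat >> h.py <<'E'
C=np.array([.526,.0475]); YAZ=np.arctan2(.0892-C[1],.7127-C[0])
def tp(az,z,r=.095): return [C[0]+r*np.cos(az),C[1]+r*np.sin(az),z]
def arc(a0,a1,step=4,v=.08,z=.03):
    n=max(1,int(np.ceil(abs(a1-a0)/step))); fm=0
    for a in np.linspace(a0,a1,n+1)[1:]:
        az=np.radians(a); servo_line(tp(az,z),v=v,ori=[np.pi,0,az]); f=np.linalg.norm(get_state()["contact_force"]); fm=max(fm,f)
        if f>12: print("FORCE",a,f); break
    return fm
E
python3 - <<'E'
from h import *
gripper_to(.05)
az=np.radians(-50)
move_ptp(tp(az,.16),[np.pi,0,az]); print(get_state()["contact_force"],get_state()["gripper_width"])
servo_line(tp(az,.03),v=.12); print(get_state()["contact_force"])
print(arc(-50,18))
p=capture("wrist"); save(p,"w2"); print([r["xyz"] for r in place_of(p,"red_end")[:2]],get_state()["contact_force"],get_state()["clock"])
E
```

```text
[-0.39648879  0.16591359  0.34230487] 0.049943901807187364
[-0.73932039  0.96508321  0.0931469 ]
1.4532349678059353
[[0.6483, 0.0662, 0.0599], [0.6269, 0.1889, 0.0012]] [ 0.14429952 -0.31086564  0.058712  ] 11.425
```

View pics/w2.png

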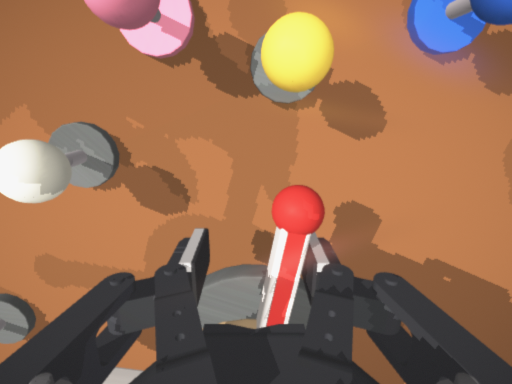

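The red arm lies between the fingers with its ball at (298,211); the yellow head is at (297,52). Next I measure the remaining angle and nudge.

```bash
cat >> h.py <<'E'
def meas(p):
    r=place_of(p,"red_end")[0]["xyz"]; 
    def auto(fn,z):
        f=p["frame"].astype(int); m=fn(f[...,0],f[...,1],f[...,2]).astype(np.uint8)
        m=cv2.morphologyEx(m,cv2.MORPH_OPEN,np.ones((25,25)) )
        n,_,st,c=cv2.connectedComponentsWithStats(m); i=1+np.argmax(st[1:,4]); return ray(p,c[i],z),st[i]
    R,s1=auto(RED,.054);Y,s2=auto(YEL,.045)
    aR=np.degrees(np.arctan2(*(R[:2]-C)[::-1])); aY=np.degrees(np.arctan2(*(Y[:2]-C)[::-1]))
    print(R.round(4),s1,Y.round(4),s2,"azR %.2f azY %.2f YAZ %.2f"%(aR,aY,np.degrees(YAZ)), "rad",np.linalg.norm(R[:2]-C)); return aR,aY
E
python3 - <<'E'
from h import *
p=capture("wrist"); aR,aY=meas(p)
d=(aY+np.degrees(YAZ))/2-aR; print(d)
if 0<d<8:
    print(arc(18,18+d,step=1.5,v=.03)); meas(capture("wrist"))
print(get_state()["clock"])
E
```

```text
Traceback (most recent call last):
  File "h.py", line 33, in meas
    R,s1=auto(RED,.054);Y,s2=auto(YEL,.045)
         ~~~~^^^^^^^^^^
  File "h.py", line 32, in auto
    n,_,st,c=cv2.connectedComponentsWithStats(m); i=1+np.argmax(st[1:,4]); return ray(p,c[i],z),st[i]
                                                      ~~~~~~~~~^^^^^^^^^^
ValueError: attempt to get argmax of an empty sequence
```

```bash
sed -i 's/m=cv2.morphologyEx(m,cv2.MORPH_OPEN,np.ones((25,25)) )/m=cv2.morphologyEx(cv2.morphologyEx(m,cv2.MORPH_CLOSE,np.ones((9,9))),cv2.MORPH_OPEN,cv2.getStructuringElement(cv2.MORPH_ELLIPSE,(31,31)))/; s/^RED=.*/RED=lambda r,g,b:(r>90)\&(g<.45*r)\&(b<.25*r+25)\&(g<b+25)/' h.py
python3 - <<'E'
from h import *
p=capture("wrist"); aR,aY=meas(p)
d=(aY+np.degrees(YAZ))/2-aR; print(d)
if 0<d<8:
    print(arc(18,18+d,step=1.5,v=.03)); meas(capture("wrist"))
print(get_state()["clock"])
E
```

```text
[0.65   0.0664 0.054 ] [ 272  185   52   51 2034] [0.7042 0.0861 0.045 ] [280  61  33  31 791] azR 8.68 azY 12.21 YAZ 12.59 rad 0.1253964483348444
3.7239830531988307
1.150116209310774
[0.6488 0.0737 0.054 ] [ 274  185   53   51 2046] [0.7048 0.0861 0.045 ] [ 302   63   47   32 1244] azR 12.06 azY 12.18 YAZ 12.59 rad 0.1255213550589721
12.475
```

```bash
sed -i 's/^YEL=.*/YEL=lambda r,g,b:(r>140)\&(g>.68*r)\&(b<.5*g)/' h.py
python3 - <<'E'
from h import *
p=capture("wrist"); meas(p); p0=get_state()
# back off, lift, view from above
d=21.72
arc(d,d-9,step=9,v=.06); az=np.radians(d-9)
servo_line(tp(az,.20),v=.2)
p=capture("wrist"); save(p,"w3"); meas(p); print(get_state()["clock"])
for n in ("turntable","bowl","rest_base","rest_bar"): print(n,[np.round(r["xyz"],4) for r in place_of(p,n)[:1]])
E
```

```text
[0.6488 0.0737 0.054 ] [ 274  185   53   51 2053] [0.7048 0.0864 0.045 ] [ 300   62   50   33 1336] azR 12.05 azY 12.26 YAZ 12.59 rad 0.12554992912175114Traceback (most recent call last):
  File "<stdin>", line 7, in <module>
  File "h.py", line 33, in meas
    R,s1=auto(RED,.054);Y,s2=auto(YEL,.045)
         ~~~~^^^^^^^^^^
  File "h.py", line 32, in auto
    n,_,st,c=cv2.connectedComponentsWithStats(m); i=1+np.argmax(st[1:,4]); return ray(p,c[i],z),st[i]
                                                      ~~~~~~~~~^^^^^^^^^^
    return _wrapfunc(a, 'argmax', axis=axis, out=out, **kwds)
    return bound(*args, **kwds)
ValueError: attempt to get argmax of an empty sequence
```

View pics/w3.png

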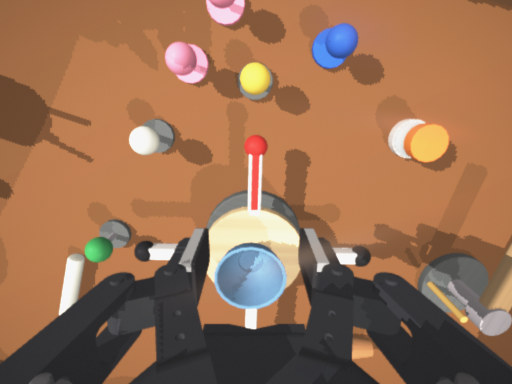

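View: red ball (256,146), yellow head (255,79), side black ends (143,251) and (362,256). The bowl is still centred. I'll check the numbers from this view.

```bash
python3 - <<'E'
from h import *
p=capture("wrist")
R=cen(p,(256,146),RED,.054,13)[0];Y,n=cen(p,(255,79),YEL,.045,20)
B1=cen(p,(143,251),BLK,.054,10)[0];B2=cen(p,(363,256),BLK,.054,10)[0]
c=(B1+B2)/2; A=lambda v:np.degrees(np.arctan2(v[1],v[0]))
print(R,Y,n,B1,B2,c)
print("R-c",A(R-c),"Y-c",A(Y-c),"R-C",A(R[:2]-C),"Y-C",A(Y[:2]-C),"perp",A(B1-B2)-90,"Y-R",A(Y-R))
E
```

```text
[0.64863133 0.07378288 0.054     ] [0.71215885 0.08793714 0.045     ] 576 [0.50290545 0.17320716 0.054     ] [ 0.54802929 -0.08072588  0.054     ] [0.52546737 0.04624064 0.054     ]
R-c 12.605241861015555 Y-c 12.59006566277698 R-C 12.096872186420317 Y-C 12.25531832867461 perp 10.076264503015537 Y-R 12.560637702171505
```

```bash
python3 - <<'E'
from h import *
gripper_to(0)
move_ptp([.50,-.22,.30],[np.pi,0,0.6])
p=capture("wrist"); save(p,"w4")
for n in ("rest_base","rest_bar"): print(n,[(np.round(r["xyz"],4),r["confidence"]) for r in place_of(p,n)[:2]])
m=masks_of(p,"rest_bar")[0]["pixels"]; ys,xs=np.nonzero(m); 
pts=np.array([ray(p,(x,y),.077)[:2] for x,y in zip(xs,ys)])
r=cv2.minAreaRect(pts.astype(np.float32)*1000); print(r, cv2.boxPoints(r)); print(get_state()["clock"],get_state()["contact_force"])
E
```

```text
rest_base [(array([0.5236, 0.0512, 0.0597]), 0.73), (array([ 5.133e-01, -2.395e-01, -2.000e-04]), 0.62)]
rest_bar [(array([ 0.5113, -0.2447,  0.0704]), 0.84), (array([0.5277, 0.0467, 0.0527]), 0.74)]
((568.84228515625, -238.48182678222656), (146.32363891601562, 37.88489532470703), 2.2289230823516846) [[ 494.9991  -222.39914]
 [ 496.4725  -260.25537]
 [ 642.6854  -254.56451]
 [ 641.21204 -216.70828]]
16.1 [-8.30712558e-04 -9.68715421e-01 -2.30349401e-01]
```

View pics/w4.png

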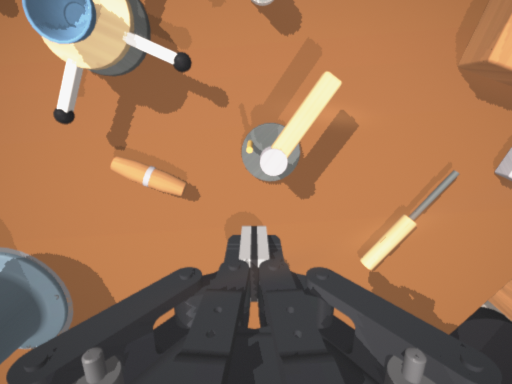

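The pivot cap is at (272,160), the bar tip at (333,80) and the brass pin at (249,147), to the left. The bar's azimuth is about 2°. I'll push it counter-clockwise from its right side, slowly near the stop.

```bash
cat >> h.py <<'E'
PV=np.array([.514,-.240])
def rp(f,z=.045,r=.09,L=.03):
    f=np.radians(f); return [PV[0]+r*np.cos(f)+L*np.sin(f),PV[1]+r*np.sin(f)-L*np.cos(f),z]
def ft(f,b):
    f=np.radians(f); F=np.array(get_state()["contact_force"])-b; return -(F[0]*-np.sin(f)+F[1]*np.cos(f)), np.linalg.norm(F)
E
python3 - <<'E'
from h import *
f=-18
move_ptp(rp(f,.16),[np.pi,0,np.radians(f)])
servo_line(rp(f),v=.12); sleep(.2)
b=np.array(get_state()["contact_force"]); log=[]
while f<100:
    f+=4 if f<58 else .7
    servo_line(rp(f),v=.08 if f<58 else .03,ori=[np.pi,0,np.radians(f)])
    t,n=ft(f,b); log.append((round(f,1),round(t,1),round(n,1)))
    if t>6 or n>10: break
print(b,log,get_state()["clock"])
p=capture("top"); save(p,"t5",(200,100,360,280),3)
E
```

```text
[ 0.12897146 -1.3744562  -0.11319476] [(-14, np.float64(-1.9), np.float64(2.3)), (-10, np.float64(0.0), np.float64(1.0)), (-6, np.float64(-1.1), np.float64(1.6)), (-2, np.float64(-0.6), np.float64(1.5)), (2, np.float64(-1.5), np.float64(1.6)), (6, np.float64(-1.5), np.float64(1.6)), (10, np.float64(-1.4), np.float64(1.6)), (14, np.float64(-1.9), np.float64(2.0)), (18, np.float64(-1.5), np.float64(1.9)), (22, np.float64(-1.8), np.float64(1.8)), (26, np.float64(-1.3), np.float64(1.4)), (30, np.float64(-0.5), np.float64(0.6)), (34, np.float64(-2.0), np.float64(2.0)), (38, np.float64(-0.9), np.float64(1.4)), (42, np.float64(-0.7), np.float64(1.9)), (46, np.float64(-1.2), np.float64(2.1)), (50, np.float64(-0.8), np.float64(0.9)), (54, np.float64(-1.3), np.float64(2.3)), (58, np.float64(-1.5), np.float64(1.7)), (58.7, np.float64(0.0), np.float64(0.4)), (59.4, np.float64(0.4), np.float64(0.5)), (60.1, np.float64(-0.7), np.float64(1.4)), (60.8, np.float64(0.6), np.float64(1.0)), (61.5, np.float64(-0.7), np.float64(1.6)), (62.2, np.float64(-0.3), np.float64(0.8)), (62.9, np.float64(0.3), np.float64(0.7)), (63.6, np.float64(-0.2), np.float64(0.9)), (64.3, np.float64(-1.2), np.float64(1.3)), (65.0, np.float64(-0.1), np.float64(2.0)), (65.7, np.float64(0.5), np.float64(2.2)), (66.4, np.float64(0.1), np.float64(0.9)), (67.1, np.float64(0.2), np.float64(1.2)), (67.8, np.float64(-0.7), np.float64(1.2)), (68.5, np.float64(-0.0), np.float64(1.3)), (69.2, np.float64(0.7), np.float64(1.2)), (69.9, np.float64(-0.7), np.float64(1.7)), (70.6, np.float64(0.6), np.float64(1.0)), (71.3, np.float64(2.3), np.float64(3.0)), (72.0, np.float64(6.1), np.float64(7.5))] 28.1417
```

View pics/t5.png

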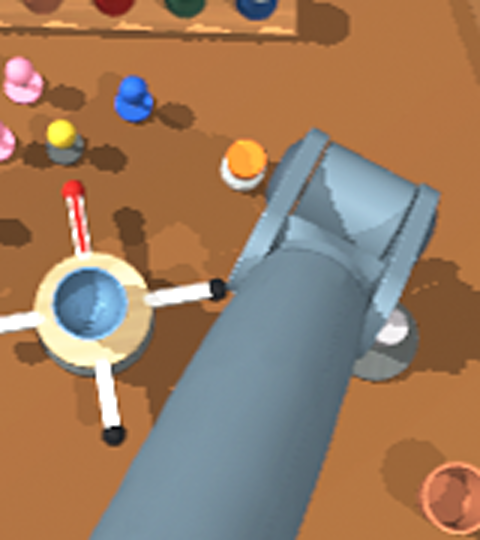

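The force rose sharply at about 72°, where the stop was expected. One slight firmer press to confirm, then back off, lift and look.

```bash
python3 - <<'E'
from h import *
b=np.array([.13,-1.37,-.11]); f=72.
while f<73.5:
    f+=.2; servo_line(rp(f),v=.02,ori=[np.pi,0,np.radians(f)]); t=ft(f,b); print(round(f,1),t)
    if t[0]>10 or t[1]>14: break
servo_line(rp(f-12),v=.06,ori=[np.pi,0,np.radians(f-12)])
servo_line(rp(f-12,.22),v=.2)
move_ptp([.50,-.22,.30],[np.pi,0,0.6])
p=capture("wrist"); save(p,"w6",(0,0,400,260),2)
print(get_state()["clock"],get_state()["contact_force"])
E
```

```text
72.2 (np.float64(7.886505223045662), np.float64(9.51388078514882))
72.4 (np.float64(8.789253449266464), np.float64(11.595929417940013))
72.6 (np.float64(10.438984071430458), np.float64(13.004254240049159))
31.0667 [0.05440828 0.62300007 0.25908777]
```

View pics/w6.png

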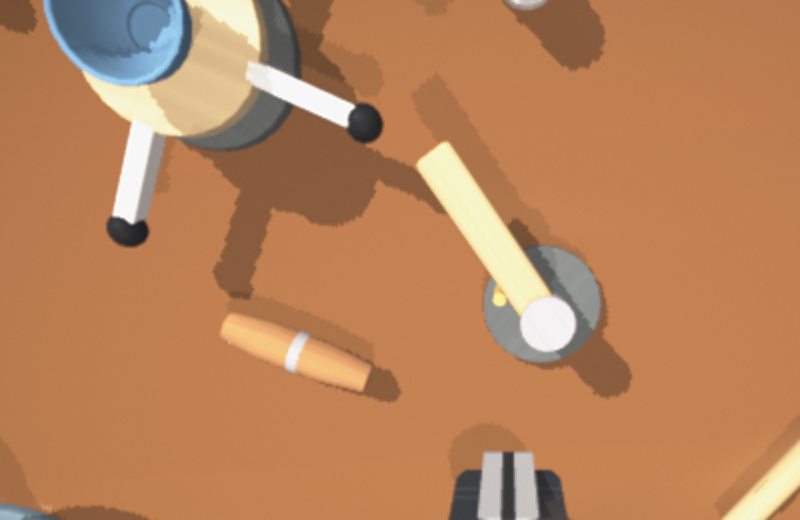

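The bar lies against the brass pin at (500,293), and the turntable's black ends are on the same pixels as before the rest push. Handing in.

```bash
python3 -c "
from cell import *
print(finish_job())"
```

```text
the job is handed in; nothing more can be done
None
```

The job is handed in: the red arm points at the yellow marker, within about 0.3° by the wrist camera, and the hand rest was then pushed home against its brass pin; the bowl was not touched.

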